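# Stow the print-bed scraper in its sloped tray

## Task

Put the wide-bladed scraper away: lay it flat in the empty lower compartment of the sloped tool tray, blade in the wide pocket and handle towards the keeper, setting it down rather than letting it fall. When it lies there released, slide the keeper fully home over the end of its handle. Leave the narrow spatula, brush, jar, dishes and wrench where they are.

Things in the scene. Friction and masses are not known exactly. Their poses are not given: they have to be found in the camera images.
- scraper: Wide scraper, lying flat on the bench, 180 mm long along its x: black handle 105 x 24 x 18 mm (x -90 to 15 mm), steel neck 34 mm wide, steel blade 60 mm wide, 50 mm long, 4 mm thick (x 40 to 90 mm), all flush with the underside. Origin: centre of the underside; x points from handle to blade, z up. About 0.14 kg, centre of mass near x = -15 mm.
- scraper_grip (a point): Where to hold the scraper, across the handle: scraper x = -15 mm, mid-height of the handle (9 mm above the underside).
- scraper_tip (a point): Middle of the scraper blade's front edge: scraper x = +90 mm.
- bay: Grey metal board of the fixed tool tray, 140 x 272 mm, sloped 26 degrees, low edge towards the robot. Origin: floor centre of the empty lower compartment, 50 mm above the bench. z: normal to the sloped floor; x: up the slope; y: along the compartment, from keeper to blade pocket. The scraper belongs with its origin here, its x along bay y, z along bay z.
- pocket (a point): Floor centre of the wide blade pocket, bay y = 62 mm. Walls 12 mm high, inner faces at bay x = -34 and +34 mm (y 30 to 99 mm), end wall at y = 95 mm. Between y = -66 and +30 mm nothing stands beside the handle (x -46 to 46 mm): room for fingers. Axes as the bay.
- handle_end (a point): Floor centre of the narrow handle end, bay y = -80 mm. Blocks 12 mm high, inner faces at bay x = -16 and +16 mm (y -95 to -66 mm); it ends at y = -95 mm against the keeper's guide block, 21 mm high. Axes as the bay.
- upper (a point): Floor centre of the upper compartment that holds the brush, bay x = 69 mm (50 to 88 mm), walls 10 mm high. Axes as the bay.
- keeper (a joint): Slide of the grey keeper, m: 0 = open, grows along bay +y, 0.045 = fully home at its stop; starts at 0 to 0.012. Its plate, 30 mm wide, 50 mm long, 6 mm thick, has its underside 23 mm above the sloped floor and its leading edge at bay y = -112 mm + joint value, so when home it covers the last 20 mm or so of the handle. Friction about 1.5 N.
- keeper_fin (a point): Centre of the top face of the keeper's upright fin, which is 14 mm thick along bay x, 32 mm long along bay y and stands 27 mm above the keeper's plate (top face 56 mm above the sloped floor). Moves with the keeper.
- spatula: Bystander: narrow spatula, same length and handle as the scraper but with a blade only 22 mm wide, loose on the bench. Origin: centre of the underside, x from handle to blade.
- brush: Bystander: flat brush 165 mm long, up to 26 mm wide, 12 mm thick, lying in the upper compartment of the tray. Origin: on its underside, about the middle.
- jar: Bystander: amber jar with white cap, 64 mm across, 110 mm tall, loose, standing. Origin: centre of its underside.
- dishes: Bystander: stack of three clear dishes, 88 mm across, 42 mm tall, loose. Origin: centre of its underside.
- wrench: Bystander: flat steel wrench 150 mm long, loose on the bench near the robot. Origin: centre of its underside.
Mind the look-alikes: they are no part of the job. There is more than one size of the scraper; the one meant has the size given above.

How it is judged:
On the way:
1. the scraper lies flat in the lower compartment, blade in the wide pocket, let go, with the keeper still open (x of scraper in the frame of bay between -0.009 and 0.009 m and y of scraper in the frame of bay between -0.01 and 0.01 m and z of scraper in the frame of bay between -0.005 and 0.005 m and angle between the x axis of scraper and the y axis of bay, either way round below 0.1 rad and angle between the z axis of scraper and the z axis of bay, either way round below 0.1 rad and y of scraper_tip in the frame of bay above 0.075 m and contact force between the fingers and scraper below 0.05 N and value of joint keeper below 0.02 m), for 0.2 s.
At the end, for the whole second after the job is handed in: Scraper at rest in the lower compartment: origin within 9 mm of its centre up/down the slope and 10 mm along it, underside within 5 mm of the floor, flat and aligned within 0.1 rad, blade in the wide pocket; keeper home (joint above 0.039 m) (x of scraper in the frame of bay between -0.009 and 0.009 m and y of scraper in the frame of bay between -0.01 and 0.01 m and z of scraper in the frame of bay between -0.005 and 0.005 m and angle between the x axis of scraper and the y axis of bay, either way round below 0.1 rad and angle between the z axis of scraper and the z axis of bay, either way round below 0.1 rad and y of scraper_tip in the frame of bay above 0.075 m and linear speed of scraper below 0.02 m/s and value of joint keeper above 0.039 m); the robot touches nothing.
It fails at once if the scraper is let fall (moving faster than 0.65 m/s with no finger touching it) (contact force between the fingers and scraper below 0.05 N and linear speed of scraper above 0.65 m/s).
It fails at once if the spatula, brush, jar, dishes or wrench is moved by more than 30 mm (distance of any of spatula, brush, jar, dishes, wrench from where it was at the start of the episode above 0.03 m).
It also fails if it takes over 51 s, if anything falls off the work surface, if the arm or the gripper's body presses on something with over 40 N, if the wrist force passes 120 N, or if a joint passes its speed limit or range.

## Robot

A 7-joint arm with a two-finger parallel gripper is mounted at the origin on the work surface. World frame = base frame: x ahead of the robot, y to its left, z up, the work surface at z = 0. Lengths are in m, angles in rad, forces in N, time in s.
With the tool pointing down it reaches from about 0.35 to 0.775 m from the base axis. Payload 3.1 kg.
Tool frame: the origin (TCP) lies on the centre line of the jaws, within the pads' length; the fingertips stand 11 mm ahead of it and the grasp point (between the pads) lies 8 mm behind it (ctrl.tip_extent is the distance from the TCP to the fingertips, in m); z points along the fingers, y is the line along which they close (so a half turn about z gives the same grasp; the last joint's range is limited). The gripper opens to 85 mm and grips with 20 to 120 N. Pads are 22 mm wide; open, the fingers measure 114 mm over their backs; the gripper's body (76 mm by 85 mm) begins 54 mm behind the grasp point. The pads swing forward as they close: fully open they stand 13 mm farther back than shut.
Start: joints at [-1.237, 0.311, 0.014, 1.512, -0.004, 1.319, -0.027], TCP at [0.202, 0.512, 0.242] pointing down, gripper open.
Joint ranges: [-2.7, 2.7], [-0.3, 1.91], [-1.27, 1.3], [0.12, 2.57], [-1.44, 4.58], [0.2, 2.03], [-3.05, 3.05]. Speed limits (rad/s): [2.79, 2.79, 3.14, 3.14, 3.14, 3.14, 3.14].

## Interface

Orientations are given as [roll, pitch, yaw] about the fixed x, y, z axes, in that order (R = Rz(yaw) Ry(pitch) Rx(roll)).
In Python, from cell import telemetry, cams, sign_off, models, ctrl gives the robot as it stands.
- The arm moves only by the tool servo_tool, never from a script. Its argument "plan" is a list of rows, each an object of numbers: "dx", "dy", "dz": the shift along the tool's x, y, z in m; "turn": the turn about the tool's z in rad. A call has 1 to 8 rows; each row shifts and turns the commanded pose from where the row before left it, along the tool's axes as they then stand; what a row does not reach is not made up. A row lasts 1/10 s, in which the tool goes at most 50 mm and 8.59 degrees, less where a joint would pass 70% of its speed; a pose out of reach is approached as far as the arm can. A call with a gripper value outside its range is refused whole. "grip" is the finger opening in m, from 0 to 0.0854, set as the call begins (left out, the last holds). The fingers move at their own pace and stop on an object; "newtons" is the grip in N (left out, the last holds). Time passes only in rows, so rows that do not move let the fingers close. It gives the time, the measured TCP pose, the force, the opening and the grip force at its end, in the units of the state.
- telemetry.sense(): the state, without advancing time (a new reading comes with each control period).
- cams.get_image(name): name is "scene" or "top"; returns a dict with "img" (480x640x3 uint8, blue, green, red), "intrinsics" (3x3 intrinsics, pixels), "dist_coeffs" ([k1, k2, p1, p2, k3] as OpenCV has them; the pictures are not rectified), "position" and "rotation" of the camera in the world. Camera axes: x right, y down, z forward; pixel columns grow to the right and rows downward; lengths in m; the calibration is good to about 2 mm. A picture is of the moment at which its call begins. There is no depth.
- sign_off(): hands the job in; it is judged then, once.
Trained networks look in the newest picture that a camera, given by its name, has taken for a name from the list of things; names that differ only in an ending like _2 or _b are one class to them, and where a whole thing is asked for, a point or a joint stands for the part that bears it (a point fixed in the world has none). Each returns a list of dicts, best first, with "conf" (0 to 1); they miss things now and then, are a little off and sometimes report something else, mostly with a low value. They report only what shows in the picture. A call takes as long as a camera call. They do not tell look-alikes from the thing itself.
- models.look_for(query, camera): "extent" ([left, top, width, height] in pixels, round what is visible of it).
- models.trace(query, camera): "mask" (480x640 bool, what is visible of it) and "extent" ([left, top, width, height] in pixels, round what is visible of it).
- models.spot_point(query, camera): "uv" ([column, row] in pixels: a listed point, or the origin of a listed thing).
The state is a dict: "time": time; "joints": joint angles; "joint_velocities": joint speeds; "tau": joint torques, N m; "position": TCP position; "ee_rot": TCP orientation; "force": force on the tool from outside, world axes, zero at the start; "moment": the same for the moment, N m; "opening": finger opening in m; "grip_force": force on a finger pad.
Only numpy, scipy, OpenCV 4.12 (cv2) and the standard library are available. Lean on these libraries where they do the work, as an engineer would, in place of code of your own. Each camera call takes 0.05 s, during which the arm holds its last target. There are 200 camera calls.

## Working session

There is one attempt and no reset: what is moved stays moved. The work goes in short steps, Python scripts to look and compute and a tool call to move; the robot and the scene stay as the last step left them, time stands still between calls to the robot, and variables do not carry over. Pictures are saved under pics/ and viewed, at most 10 in all, crops included, and the job is handed in when it is done.

Besides the shell and the picture viewer there is one more tool, called after "Call:" by a JSON object that holds its "fn" and its "kwargs", one argument or row to a line. servo_tool: Moves the arm, as the interface text tells. Its arguments: {"type":"object","properties":{"plan":{"type":"array","items":{"type":"object","properties":{"dx":{"type":"number"},"dy":{"type":"number"},"dz":{"type":"number"},"turn":{"type":"number"}}}},"grip":{"type":"number"},"newtons":{"type":"number"}},"required":["plan"]}

```bash
mkdir -p pics; cat > h.py <<'E'
import numpy as np, cv2
from cell import telemetry, cams, models, ctrl
def px(c,P):
    r=np.asarray(c['rotation'],float); 
    t=np.asarray(c['position'],float)
    Rcw=r.T
    uv,_=cv2.projectPoints(np.atleast_2d(P).astype(float),cv2.Rodrigues(Rcw)[0],-Rcw@t,np.asarray(c['intrinsics'],float),np.asarray(c['dist_coeffs'],float))
    return uv[:,0]
def ray(c,uv):
    n=cv2.undistortPoints(np.array(uv,float).reshape(-1,1,2),np.asarray(c['intrinsics'],float),np.asarray(c['dist_coeffs'],float))[:,0]
    return np.c_[n,np.ones(len(n))]@np.asarray(c['rotation'],float).T
def onz(c,uv,z):
    d=ray(c,uv); t=np.asarray(c['position'],float)
    return t+d*((z-t[2])/d[:,2])[:,None]
E
python3 - <<'E'
from h import *
np.set_printoptions(precision=4,suppress=True)
for n in ['scene','top']:
    c=cams.get_image(n); cv2.imwrite(f'pics/{n}0.png',c['img']); print(n,c['position'],np.array(c['rotation']).tolist(),np.array(c['intrinsics']).tolist())
    for q in ['scraper','spatula','bay','keeper','jar','dishes','wrench','brush']:
        print(q,[(round(d['conf'],2),np.round(d['extent']).tolist()) for d in models.look_for(q,n)])
    for q in ['scraper_grip','scraper_tip','bay','pocket','handle_end','upper','keeper_fin','scraper']:
        for d in models.spot_point(q,n): 
            if d['conf']>.2: print(q,round(d['conf'],2),np.round(d['uv'],1),onz(c,[d['uv']],{'keeper_fin':.1,'bay':.05,'pocket':.05,'handle_end':.05,'upper':.08}.get(q,.01))[0])
print(telemetry.sense())
E
```

```text
scene [0.8741 0.4209 0.8703] [-2.5326237782864043, -0.01418349830724197, 2.5640001924160662] [[474.13297893021524, 0.0, 323.85842501409604], [0.0, 474.13297893021524, 234.29991641341817], [0.0, 0.0, 1.0]]
scraper [(0.9, [424.0, 250.0, 88.0, 98.0]), (0.8, [336.0, 144.0, 17.0, 38.0]), (0.64, [344.0, 336.0, 72.0, 79.0]), (0.58, [281.0, 204.0, 77.0, 33.0])]
spatula [(0.78, [227.0, 129.0, 51.0, 52.0]), (0.63, [221.0, 265.0, 48.0, 44.0])]
bay [(0.8, [303.0, 284.0, 148.0, 151.0]), (0.63, [280.0, 205.0, 80.0, 32.0]), (0.48, [343.0, 282.0, 26.0, 28.0])]
keeper [(0.82, [343.0, 278.0, 27.0, 30.0])]
jar [(0.59, [191.0, 216.0, 35.0, 50.0])]
dishes [(0.9, [222.0, 267.0, 47.0, 43.0]), (0.62, [225.0, 128.0, 52.0, 52.0])]
wrench [(0.69, [372.0, 208.0, 47.0, 51.0])]
brush [(0.62, [343.0, 334.0, 74.0, 83.0])]Traceback (most recent call last):
  File "<stdin>", line 9, in <module>
  File "h.py", line 14, in onz
    return t+d*((z-t[2])/d[:,2])[:,None]
                         ~^^^^^
IndexError: too many indices for array: array is 1-dimensional, but 2 were indexed
```

```bash
python3 - <<'E'
s=open('h.py').read()
s=s.replace("def px","from scipy.spatial.transform import Rotation as Ro\ndef RM(v): return Ro.from_euler('xyz',v).as_matrix()\ndef px",1).replace("r=np.asarray(c['rotation'],float)","r=RM(c['rotation'])").replace("np.asarray(c['rotation'],float).T","RM(c['rotation']).T")
open('h.py','w').write(s)
E
python3 - <<'E'
from h import *
np.set_printoptions(precision=4,suppress=True)
for n in ['scene','top']:
    c=cams.get_image(n); cv2.imwrite(f'pics/{n}0.png',c['img']); print(n,c['position'],c['rotation'],RM(c['rotation'])[:,2])
    if n=='top':
      for q in ['scraper','spatula','bay','keeper']:
        print(q,[(round(d['conf'],2),np.round(d['extent']).tolist()) for d in models.look_for(q,n)])
    for q in ['scraper_grip','scraper_tip','bay','pocket','handle_end','upper','keeper_fin','scraper']:
        for d in models.spot_point(q,n): 
            if d['conf']>.2: print(q,round(d['conf'],2),np.round(d['uv'],1),onz(c,[d['uv']],{'keeper_fin':.1,'bay':.05,'pocket':.05,'handle_end':.05,'upper':.08}.get(q,.01))[0])
print(telemetry.sense())
E
```

```text
scene [0.8741 0.4209 0.8703] [-2.5326 -0.0142  2.564 ] [-0.3221 -0.4729 -0.8202]
scraper_grip 0.94 [347.2 158.5] [ 0.361  -0.2371  0.01  ]
scraper_grip 0.91 [326.8 212.8] [ 0.4979 -0.1216  0.01  ]
scraper_grip 0.7 [480.5 304.9] [0.3632 0.2428 0.01  ]
scraper_tip 0.94 [346. 181.] [ 0.406  -0.1774  0.01  ]
scraper_tip 0.78 [439.7 255.4] [0.3552 0.1064 0.01  ]
scraper_tip 0.76 [279.4 224.2] [ 0.6053 -0.1518  0.01  ]
bay 0.96 [401.4 361.9] [0.587  0.2562 0.05  ]
pocket 0.69 [326.5 214.1] [ 0.5179 -0.0938  0.05  ]
handle_end 0.79 [368.1 326.6] [0.597  0.1683 0.05  ]
handle_end 0.4 [320.9 218.9] [ 0.5352 -0.0894  0.05  ]
upper 0.61 [375.9 375.9] [0.6491 0.2579 0.08  ]
keeper_fin 0.94 [363.8 283.5] [0.5699 0.1097 0.1   ]
scraper 0.87 [319.6 216.8] [ 0.5179 -0.1208  0.01  ]
scraper 0.73 [344.9 162.3] [ 0.3733 -0.2295  0.01  ]
scraper 0.6 [471.4 302.7] [0.3756 0.2288 0.01  ]
top [ 0.4142 -0.0362  1.1378] [-3.0048  0.0142 -1.5924] [ 0.1366  0.0111 -0.9906]
scraper [(0.69, [388.0, 306.0, 55.0, 38.0]), (0.65, [351.0, 228.0, 36.0, 74.0]), (0.65, [170.0, 319.0, 106.0, 35.0])]
spatula [(0.79, [454.
[... 827 characters left out ...]
2.8 236.1] [0.5743 0.1097 0.1   ]
scraper 0.79 [364.6 268. ] [ 0.5068 -0.1168  0.01  ]
scraper 0.65 [218.4 330.8] [0.3675 0.2278 0.01  ]
scraper 0.59 [417.7 326. ] [ 0.369  -0.2357  0.01  ]
{'time': 1.6, 'joints': array([-1.2367,  0.3109,  0.014 ,  1.5115, -0.0044,  1.3192, -0.0272]), 'joint_velocities': array([ 0.0012, -0.0006,  0.001 , -0.    ,  0.0001,  0.0005, -0.0019]), 'tau': array([  0.0002, -37.98  ,   0.1459, -23.0852,   0.0123,   0.002 ,
         0.    ]), 'position': array([0.2018, 0.5116, 0.2423]), 'ee_rot': array([3.1416, 0.    , 2.7659]), 'force': array([-0.8514, -0.2532, -0.1449]), 'moment': array([-0.0032, -0.0178,  0.0144]), 'grip_force': 0.0, 'opening': 0.08557190980968657}
```

View pics/scene0.png

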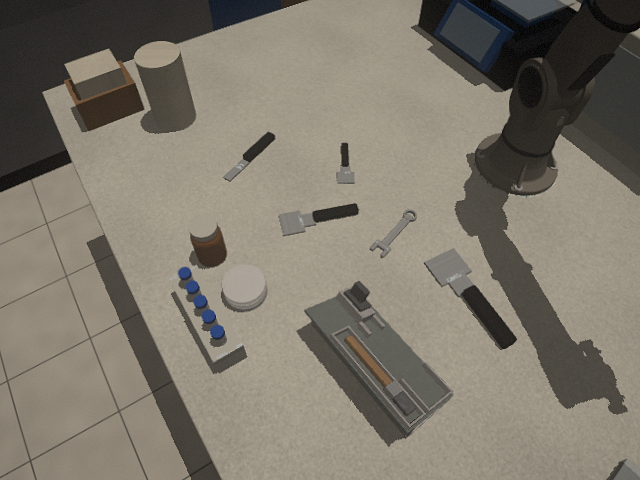

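View pics/top0.png

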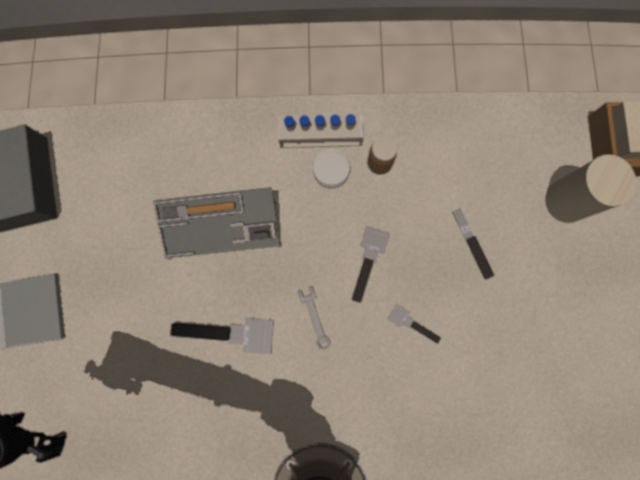

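```bash
cat > m.py <<'E'
from h import *
from scipy.optimize import least_squares
np.set_printoptions(precision=4,suppress=True)
def bayT(p): # x,y,yaw
    return RM([0,-np.radians(26),p[2]]), np.array([p[0],p[1],.05])
E
python3 - <<'E'
from m import *
obs=[]
for n in ['scene','top']:
    c=cams.get_image(n)
    for d in models.trace('scraper',n):
        m=d['mask'].astype(np.uint8); pts=cv2.findContours(m,cv2.RETR_EXTERNAL,cv2.CHAIN_APPROX_NONE)[0]
        pts=max(pts,key=len)[:,0]; W=onz(c,pts,.006)[:,:2]*1000
        r=cv2.minAreaRect(W.astype(np.float32)); print(n,round(d['conf'],2),np.round(d['extent']),'rect',np.round(r[0],1),np.round(r[1],1),round(r[2],1))
    for q,b in [('bay',(0,0,0)),('pocket',(0,.062,0)),('handle_end',(0,-.08,0)),('upper',(.069,0,0)),('keeper_fin',None)]:
        for d in models.spot_point(q,n):
            if d['conf']<.5 or d['uv'][0]<150 : continue
            w=onz(c,[d['uv']],.06)[0]
            if abs(w[0]-.59)<.1 and abs(w[1]-.24)<.2: obs.append((c,q,b,np.array(d['uv']),n)); break
def res(p):
    R,t=bayT(p); r=[]
    for c,q,b,uv,n in obs:
        if b is None: b=(0,p[3],.056)
        r.append(px(c,[R@np.array(b)+t])[0]-uv)
    return np.concatenate(r)
s=least_squares(res,[.588,.25,.1,-.14],loss='soft_l1')
print(s.x)
for o,e in zip(obs,res(s.x).reshape(-1,2)): print(o[4],o[1],o[3],e)
c=cams.get_image('scene'); i=cv2.resize(c['img'][235:360,400:530],None,fx=3.5,fy=3.5,interpolation=cv2.INTER_CUBIC)
j=cv2.resize(c['img'][190:255,265:395],None,fx=3.5,fy=3.5,interpolation=cv2.INTER_CUBIC)
cv2.imwrite('pics/crop.png',np.vstack([i[:,:455],j[:,:455]])[:600])
E
```

```text
scene 0.68 [346. 331.  72.  84.] rect [621.4 238.9] [ 30.2 181.5] 5.7
scene 0.66 [422. 250.  93.  99.] rect [368.8 218.9] [235.8  80.5] 82.8
top 0.82 [170. 318. 106.  34.] rect [363.1 222.4] [243.   78.1] 84.3
top 0.78 [387. 305.  54.  37.] rect [ 366.2 -227.3] [128.4  41.6] 51.6
top 0.73 [350. 230.  37.  75.] rect [ 514.9 -122.2] [ 60.6 180.8] 69.9
[ 0.5895  0.2537  0.1017 -0.1398]
scene bay [399.1 361.3] [0.3158 0.2328]
scene handle_end [368.8 328.6] [0.8451 0.6341]
scene upper [374.8 377.1] [0.8366 0.4259]
scene keeper_fin [360.6 287.5] [-0.1712 -0.674 ]
top bay [203.3 231. ] [0.4963 3.3099]
top pocket [176.  240.9] [ 1.5247 -3.253 ]
top handle_end [236.3 229.5] [1.6725 0.4886]
top upper [197.6 206.5] [ 0.3854 -1.0646]
top keeper_fin [262.6 234.8] [-0.9341 -0.9459]
```

The look-alikes are:
- **A**, scene (470,300): about 240 × 78 mm, too big.
- **B**, scene (320,215) / top (368,265): about 181 × 61 mm, matches the description.
- **C**, scene (345,162) / top (415,325): about 128 × 42 mm, too small.
- **Spatula**, scene (250,157): narrow blade.

I choose B. Next I fit its pose and check it with the tray in one close overlay crop.

```bash
cat >> m.py <<'E'
from scipy.optimize import minimize
def box(x0,x1,w,h): return np.array([[x,s*w/2,z] for x in(x0,x1) for s in(-1,1) for z in(0,h)])
SC=[box(-.09,.015,.024,.018),box(.015,.04,.034,.004),box(.04,.09,.060,.004)]
def render(c,R,t):
    m=np.zeros((1920,2560),np.uint8)
    for b in SC: cv2.fillConvexPoly(m,cv2.convexHull(np.round(px(c,b@R.T+t)*4+1.5).astype(np.int32)),1)
    return m>0
def fit_bench(ms,x0):
    f=lambda p: -sum((lambda r:(r&m).sum()/(r|m).sum())(render(c,RM([0,0,p[2]]),np.array([p[0],p[1],0]))) for c,m in ms)
    return minimize(f,x0,method='Nelder-Mead',options=dict(initial_simplex=np.array(x0)+np.array([[0,0,0],[.008,0,0],[0,.008,0],[0,0,.1]]),xatol=1e-4,fatol=1e-4))
def big(m): return cv2.resize(m.astype(np.float32),(2560,1920),interpolation=cv2.INTER_LINEAR)>.5
def line(img,c,P,off,k,col):
    p=((px(c,P)+.5-off)*k).astype(np.int32); cv2.polylines(img,[p],True,col,1,cv2.LINE_AA)
def rect(x0,x1,y0,y1,z): return np.array([[x0,y0,z],[x1,y0,z],[x1,y1,z],[x0,y1,z]])
E
python3 - <<'E'
from m import *
print(ctrl.tip_extent)
ms=[];C={}
for n in ['scene','top']:
    c=C[n]=cams.get_image(n); u=px(c,[[.515,-.122,.006]])[0].astype(int)
    for q in ['scraper','scraper_grip','spatula']:
        k=[d for d in models.trace(q,n) if d['mask'][u[1]-3:u[1]+4,u[0]-3:u[0]+4].any()]
        if k: ms.append((c,big(k[0]['mask']))); print(n,q,k[0]['conf'],k[0]['extent']); s=fit_bench(ms[-1:],[.515,-.122,-.28]); print(s.x,s.fun); break
s=fit_bench(ms,[.515,-.122,-.28]); print(s.x,s.fun); p=s.x
R,t=bayT([.5895,.2537,.1017])
out=[]
for n,o in [('top',(150,180)),('scene',(300,270))]:
    c=C[n]; k=3 if n=='top' else 2.6;w,h=(140,85) if n=='top' else (155,165); im=cv2.resize(c['img'][o[1]:o[1]+h,o[0]:o[0]+w],None,fx=k,fy=k,interpolation=cv2.INTER_CUBIC)
    for r in [rect(-.034,.034,.03,.095,.012),rect(-.016,.016,-.095,-.066,.012),rect(.05,.088,-.09,.09,.01)]: line(im,c,r@R.T+t,np.array(o),k,(0,0,255))
    out.append(im)
    o=np.array([335,215] if n=='top' else [270,190]); im=cv2.resize(c['img'][o[1]:o[1]+95,o[0]:o[0]+100],None,fx=3,fy=3,interpolation=cv2.INTER_CUBIC)
    for b in [rect(-.09,.015,-.012,.012,.018),rect(.04,.09,-.03,.03,.004)]: line(im,c,b@RM([0,0,p[2]]).T+[p[0],p[1],0],o,3,(0,255,0))
    out.append(im)
W=np.zeros((600,800,3),np.uint8); x=0
for a,(X,Y) in zip(out,[(0,0),(430,0),(0,260),(430,300)]):
    a=a[:600-Y,:800-X]; W[Y:Y+a.shape[0],X:X+a.shape[1]]=a
cv2.imwrite('pics/ov1.png',W)
E
```

```text
0.011
scene scraper 0.78 [280.2, 203.2, 77.9, 33.0]
[ 0.5169 -0.1258 -0.3321] -0.9097849049356636
top scraper 0.91 [353.2, 230.0, 36.6, 68.7]
[ 0.5137 -0.1234 -0.3334] -0.9008879672462381
[ 0.5162 -0.1247 -0.3345] -1.7834864962998367
```

View pics/ov1.png

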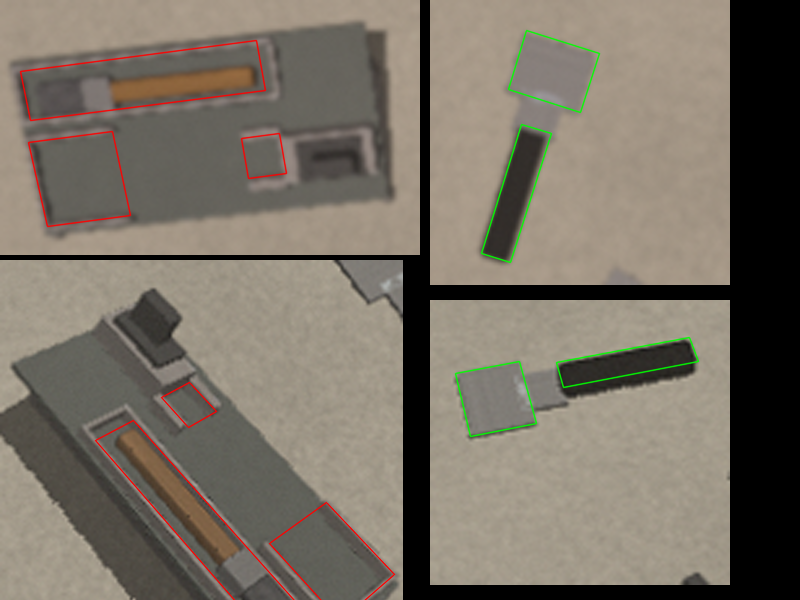

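Scraper B fits well at (0.516, -0.1245), yaw -0.333, with overlay handle and blade edges coinciding. The tray outline is slightly off in yaw, so I refine it.

```bash
python3 - <<'E'
from m import *
obs=[];C={}
B={'bay':(0,0,0),'pocket':(0,.062,0),'handle_end':(0,-.08,0),'upper':(.069,0,0),'keeper_fin':None}
R0,t0=bayT([.5895,.2537,.09])
for k in range(5):
  for n in ['scene','top']:
    c=C[n]=cams.get_image(n)
    for q,b in B.items():
        g=px(c,[R0@np.array(b or (0,-.14,.056))+t0])[0]
        for d in models.spot_point(q,n):
            if np.linalg.norm(g-d['uv'])<8: obs.append((c,q,b,np.array(d['uv']),n)); break
def res(p):
    R,t=bayT(p); return np.concatenate([px(c,[R@np.array(b or (0,p[3],.056))+t])[0]-uv for c,q,b,uv,n in obs])
s=least_squares(res,[.588,.25,.1,-.14],loss='soft_l1')
J=s.jac; print(s.x,np.sqrt(np.diag(np.linalg.inv(J.T@J))),telemetry.sense()['time'])
E_=res(s.x).reshape(-1,2)
for n in C:
  for q in B:
    i=[k for k,o in enumerate(obs) if o[1]==q and o[4]==n]
    if i: print(n,q,len(i),E_[i].mean(0),E_[i].std(0))
W=np.zeros((600,800,3),np.uint8); R,t=bayT(s.x); Y=0
c=C['top']; im=cv2.resize(c['img'][180:265,145:290],None,fx=5.4,fy=5.4,interpolation=cv2.INTER_CUBIC); W[:459,:783]=im
cv2.imwrite('pics/top_raw.png',W[:470])
for r in [rect(-.034,.034,.03,.095,.012),rect(-.034,.034,.03,.095,.0),rect(-.016,.016,-.095,-.066,.012),rect(-.05,.09,-.17,.102,0)]: line(im,c,r@R.T+t,np.array((145,180)),5.4,(0,0,255))
cv2.imwrite('pics/top_ov.png',im)
E
```

```text
[ 0.5885  0.2528  0.0738 -0.1373] [0.0006 0.0006 0.0076 0.0013] 5.55
scene bay 5 [-0.3699 -0.1774] [1.4961 1.7058]
scene pocket 5 [ 1.8883 -1.2891] [1.7645 0.7172]
scene handle_end 5 [3.3796 0.1719] [0.7031 1.445 ]
scene upper 5 [0.8072 1.9522] [1.1534 1.0621]
scene keeper_fin 5 [-0.9257  0.7779] [0.4224 0.88  ]
top bay 5 [-0.5759 -0.7007] [1.0594 1.5383]
top pocket 5 [ 0.4967 -2.8194] [0.7761 1.5728]
top handle_end 5 [1.5092 0.0704] [1.2435 1.2576]
top upper 5 [ 2.2685 -1.1192] [1.8446 1.2624]
top keeper_fin 4 [-0.2575  2.1744] [1.2457 0.7762]
```

View pics/top_ov.png

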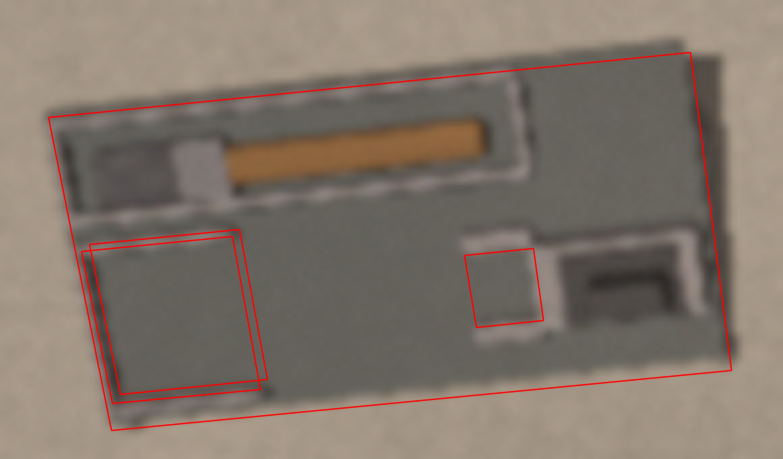

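Here the light lower pocket wall (125,415)-(260,393) lies about 2.5 mm outside my outline, while the handle-end blocks (470-540, 235-340) match. So the yaw is nearer 0.09, and I refine it with the wall ridges in both views.

```bash
cat >> m.py <<'E'
SEG=[(-.036,.033,-.036,.097,.012),(.018,-.093,.018,-.068,.012),(-.018,-.093,-.018,-.068,.012),(.048,-.06,.048,.09,.010),(.090,-.06,.090,.09,.010)]
def pts(s,off): 
    k=np.linspace(0,1,40)[:,None]; return np.hstack([np.array(s[:2])+k*(np.array(s[2:4])-s[:2])+[off,0],np.full((40,1),s[4])])
def samp(g,c,P):
    u=px(c,P).astype(np.float32); return cv2.remap(g,u[:,0].reshape(-1,1),u[:,1].reshape(-1,1),cv2.INTER_CUBIC).mean()
def score(g,c,p,each=False):
    R,t=bayT(p); r=[samp(g,c,pts(s,0)@R.T+t)-.5*samp(g,c,pts(s,.006)@R.T+t)-.5*samp(g,c,pts(s,-.006)@R.T+t) for s in SEG]
    return np.array(r) if each else sum(r)
E
python3 - <<'E'
from m import *
C={n:cams.get_image(n) for n in('scene','top')}
G={n:cv2.GaussianBlur(cv2.cvtColor(C[n]['img'],cv2.COLOR_BGR2GRAY).astype(np.float32),(0,0),.7) for n in C}
for ns in (['scene'],['top'],['scene','top']):
    f=lambda p:-sum(score(G[n],C[n],p) for n in ns)
    best=min((f((x,.2528,w)),x,w) for x in np.arange(.579,.598,.001) for w in np.arange(.05,.12,.005))
    s=minimize(f,[best[1],.2528,best[2]],method='Nelder-Mead',options=dict(initial_simplex=np.array([best[1],.2528,best[2]])+np.array([[0,0,0],[.003,0,0],[0,.003,0],[0,0,.02]])))
    print(ns,s.x,s.fun,[score(G[n],C[n],s.x,True) for n in ns])
p=s.x;R,t=bayT(p)
W=np.zeros((600,800,3),np.uint8);x=0
for n,o,w,h,k in [('top',(145,180),145,85,2.9),('scene',(300,270),155,165,2.4)]:
    im=cv2.resize(C[n]['img'][o[1]:o[1]+h,o[0]:o[0]+w],None,fx=k,fy=k,interpolation=cv2.INTER_CUBIC)
    for r in SEG: line(im,C[n],pts(r,0)[[0,-1]]@R.T+t,np.array(o),k,(0,0,255))
    line(im,C[n],rect(-.007,.007,-.16,-.128,.056)@R.T+t,np.array(o),k,(0,255,255))
    line(im,C[n],rect(-.034,.034,.03,.095,.0)@R.T+t,np.array(o),k,(0,255,0))
    W[:im.shape[0],x:x+im.shape[1]]=im[:, :800-x];x+=im.shape[1]+4
cv2.imwrite('pics/ov3.png',W[:400])
E
```

```text
['scene'] [0.5894 0.2503 0.0903] -131.42849731445312 [array([13.0953, 26.1076, 24.4796, 30.981 , 36.765 ], dtype=float32)]
['top'] [0.5879 0.2538 0.0856] -69.24170684814453 [array([ 2.9   , 19.6948, 19.3456, 20.2227,  7.0787], dtype=float32)]
['scene', 'top'] [0.5889 0.2518 0.0889] -186.09286499023438 [array([14.2206, 18.6771, 29.7179, 28.736 , 35.1183], dtype=float32), array([ 3.128 , 24.7656, 10.0279, 18.6026,  3.0987], dtype=float32)]
```

View pics/ov3.png

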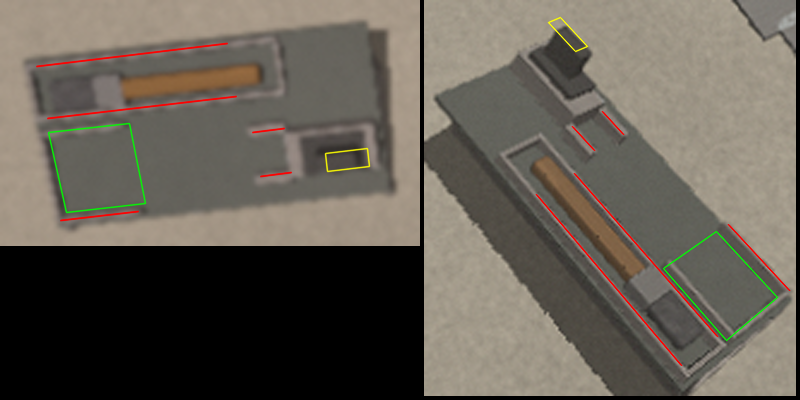

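Tray fixed at (0.589, 0.252), yaw 0.089: the red wall lines sit on the light strips in both views, e.g. scene crop (725,225)-(790,290). Now moving over scraper B.

Call:
{"fn": "servo_tool", "kwargs": {
  "plan": [
    {"dx": -0.0319,"dy": -0.0298},
    {"dx": -0.0319,"dy": -0.0298},
    {"dx": -0.0319,"dy": -0.0298},
    {"dx": -0.0319,"dy": -0.0298},
    {"dx": -0.0319,"dy": -0.0298},
    {"dx": -0.0319,"dy": -0.0298},
    {"dx": -0.0319,"dy": -0.0298},
    {"dx": -0.0319,"dy": -0.0298}
  ],
  "grip": 0.06,
  "newtons": 40
}}

```text
$.plan[0]: bad value
```

Call:
{"fn": "servo_tool", "kwargs": {
  "plan": [
    {"dx": -0.0319,"dy": -0.0298},
    {"dx": -0.0319,"dy": -0.0298},
    {"dx": -0.0319,"dy": -0.0298},
    {"dx": -0.0319,"dy": -0.0298},
    {"dx": -0.0319,"dy": -0.0298},
    {"dx": -0.0319,"dy": -0.0298},
    {"dx": -0.0319,"dy": -0.0298},
    {"dx": -0.0319,"dy": -0.0298}
  ]
}}

```text
$.plan[0]: bad value
```

Call:
{"fn": "servo_tool", "kwargs": {
  "plan": [
    {"turn": 0.13},
    {"turn": 0.13},
    {"turn": 0.13},
    {"turn": 0.13},
    {"turn": 0.13},
    {"turn": 0.13},
    {"turn": 0.13},
    {"turn": 0.13}
  ]
}}

```text
$.plan[0]: bad value
```

Call:
{"fn": "servo_tool", "kwargs": {
  "plan": [
    {"turn": 0.13},
    {"turn": 0.13},
    {"turn": 0.13},
    {"turn": 0.13},
    {"turn": 0.13},
    {"turn": 0.13},
    {"turn": 0.13},
    {"turn": 0.13}
  ]
}}

```text
$.plan[0]: bad value
```

Call:
{"fn": "servo_tool", "kwargs": {
  "plan": [
    {"turn": 0.13},
    {"turn": 0.13},
    {"turn": 0.13},
    {"turn": 0.13},
    {"turn": 0.13},
    {"turn": 0.13},
    {"turn": 0.13},
    {"turn": 0.11}
  ]
}}

```text
$.plan[0]: bad value
```

Call:
{"fn": "servo_tool", "kwargs": {
  "plan": [
    {"dx": -0.032,"dy": -0.03,"dz": 0,"turn": 0},
    {"dx": -0.032,"dy": -0.03,"dz": 0,"turn": 0},
    {"dx": -0.032,"dy": -0.03,"dz": 0,"turn": 0},
    {"dx": -0.032,"dy": -0.03,"dz": 0,"turn": 0},
    {"dx": -0.032,"dy": -0.03,"dz": 0,"turn": 0},
    {"dx": -0.032,"dy": -0.03,"dz": 0,"turn": 0},
    {"dx": -0.032,"dy": -0.03,"dz": 0,"turn": 0},
    {"dx": -0.032,"dy": -0.03,"dz": 0,"turn": 0}
  ],
  "grip": 0.06,
  "newtons": 40
}}

```text
time: 6.45
position: [0.3524, 0.1928, 0.2426]
ee_rot: [3.14, 0.0, 2.766]
force: [0.7, -0.4, 0.0]
opening: 0.0599
grip_force: 0.0
```

Call:
{"fn": "servo_tool", "kwargs": {
  "plan": [
    {"dx": -0.032,"dy": -0.03,"dz": 0,"turn": 0},
    {"dx": -0.032,"dy": -0.03,"dz": 0,"turn": 0},
    {"dx": -0.032,"dy": -0.03,"dz": 0,"turn": 0},
    {"dx": -0.032,"dy": -0.03,"dz": 0,"turn": 0},
    {"dx": -0.032,"dy": -0.03,"dz": 0,"turn": 0},
    {"dx": -0.032,"dy": -0.03,"dz": 0,"turn": 0},
    {"dx": -0.032,"dy": -0.03,"dz": 0,"turn": 0},
    {"dx": -0.032,"dy": -0.028,"dz": 0,"turn": 0}
  ]
}}

```text
time: 7.25
position: [0.5033, -0.1226, 0.2426]
ee_rot: [3.141, 0.001, 2.766]
force: [1.0, 0.0, -0.4]
opening: 0.0602
grip_force: 0.0
```

Call:
{"fn": "servo_tool", "kwargs": {
  "plan": [
    {"dx": 0,"dy": 0,"dz": 0.01,"turn": 0.13},
    {"dx": 0,"dy": 0,"dz": 0.01,"turn": 0.13},
    {"dx": 0,"dy": 0,"dz": 0.01,"turn": 0.13},
    {"dx": 0,"dy": 0,"dz": 0.01,"turn": 0.13},
    {"dx": 0,"dy": 0,"dz": 0.01,"turn": 0.13},
    {"dx": 0,"dy": 0,"dz": 0.01,"turn": 0.13},
    {"dx": 0,"dy": 0,"dz": 0.01,"turn": 0.13},
    {"dx": 0,"dy": 0,"dz": 0.01,"turn": 0.13}
  ]
}}

```text
time: 8.05
position: [0.5029, -0.1207, 0.162]
ee_rot: [3.141, -0.0, 1.721]
force: [0.7, -0.2, 0.8]
opening: 0.0601
grip_force: 0.0
```

Call:
{"fn": "servo_tool", "kwargs": {
  "plan": [
    {"dx": 0,"dy": 0,"dz": 0,"turn": 0.13},
    {"dx": 0,"dy": 0,"dz": 0,"turn": 0.13},
    {"dx": 0,"dy": 0,"dz": 0,"turn": 0.13},
    {"dx": 0,"dy": 0,"dz": 0,"turn": 0.13},
    {"dx": 0,"dy": 0,"dz": 0,"turn": 0.13},
    {"dx": 0,"dy": 0,"dz": 0,"turn": 0.13},
    {"dx": 0,"dy": 0,"dz": 0,"turn": 0.13},
    {"dx": 0,"dy": 0,"dz": 0,"turn": 0.13}
  ]
}}

```text
time: 8.85
position: [0.5029, -0.1205, 0.1624]
ee_rot: [-3.141, -0.0, 0.681]
force: [-0.0, 1.3, 0.1]
opening: 0.0604
grip_force: 0.0
```

Call:
{"fn": "servo_tool", "kwargs": {
  "plan": [
    {"dx": 0,"dy": 0,"dz": 0,"turn": 0.13},
    {"dx": 0,"dy": 0,"dz": 0,"turn": 0.13},
    {"dx": 0,"dy": 0,"dz": 0,"turn": 0.13},
    {"dx": 0,"dy": 0,"dz": 0,"turn": 0.13},
    {"dx": 0,"dy": 0,"dz": 0,"turn": 0.13},
    {"dx": 0,"dy": 0,"dz": 0,"turn": 0.13},
    {"dx": 0,"dy": 0,"dz": 0,"turn": 0.13},
    {"dx": 0,"dy": 0,"dz": 0,"turn": 0.11}
  ]
}}

```text
time: 9.65
position: [0.5029, -0.1205, 0.1622]
ee_rot: [-3.142, 0.0, -0.338]
force: [-0.9, 0.8, 0.6]
opening: 0.0599
grip_force: 0.0
```

Call:
{"fn": "servo_tool", "kwargs": {
  "plan": [
    {"dx": -0.001,"dy": -0.001,"dz": 0.04,"turn": 0},
    {"dx": 0,"dy": 0,"dz": 0.04,"turn": 0},
    {"dx": 0,"dy": 0,"dz": 0.04,"turn": 0},
    {"dx": 0,"dy": 0,"dz": 0.02,"turn": 0},
    {"dx": 0,"dy": 0,"dz": 0.008,"turn": 0},
    {"dx": 0,"dy": 0,"dz": 0,"turn": 0}
  ]
}}

```text
time: 10.25
position: [0.5017, -0.1194, 0.0137]
ee_rot: [3.141, 0.002, -0.334]
force: [-0.3, -0.6, -0.2]
opening: 0.0601
grip_force: 0.0
```

Call:
{"fn": "servo_tool", "kwargs": {
  "plan": [
    {"dx": 0,"dy": 0,"dz": 0,"turn": 0},
    {"dx": 0,"dy": 0,"dz": 0,"turn": 0},
    {"dx": 0,"dy": 0,"dz": 0,"turn": 0},
    {"dx": 0,"dy": 0,"dz": 0,"turn": 0},
    {"dx": 0,"dy": 0,"dz": 0,"turn": 0},
    {"dx": 0,"dy": 0,"dz": 0,"turn": 0}
  ],
  "grip": 0.015,
  "newtons": 60
}}

```text
time: 10.85
position: [0.5034, -0.12, 0.0159]
ee_rot: [-3.141, -0.003, -0.334]
force: [-0.8, 1.1, 6.1]
opening: 0.0222
grip_force: 61.2
```

Call:
{"fn": "servo_tool", "kwargs": {
  "plan": [
    {"dx": 0,"dy": 0,"dz": -0.01,"turn": 0},
    {"dx": 0,"dy": 0,"dz": -0.03,"turn": 0},
    {"dx": 0,"dy": 0,"dz": -0.04,"turn": 0},
    {"dx": 0,"dy": 0,"dz": -0.04,"turn": 0},
    {"dx": 0,"dy": 0,"dz": -0.04,"turn": 0},
    {"dx": 0,"dy": 0,"dz": 0,"turn": 0},
    {"dx": 0,"dy": 0,"dz": 0,"turn": 0}
  ]
}}

```text
time: 11.55
position: [0.5022, -0.1195, 0.1751]
ee_rot: [-3.14, -0.001, -0.334]
force: [-0.4, 0.1, -2.5]
opening: 0.0223
grip_force: 60.3
```

```bash
python3 - <<'E'
from m import *
print(telemetry.sense()['position'],telemetry.sense()['opening'],telemetry.sense()['force'])
C={n:cams.get_image(n) for n in('scene','top')}
W=np.zeros((420,800,3),np.uint8)
for i,n in enumerate(C):
    u=px(C[n],[[.53,-.13,.17]])[0].astype(int); o=u-[60,60]; o=np.maximum(o,0)
    a=cv2.resize(C[n]['img'][o[1]:o[1]+125,o[0]:o[0]+125],None,fx=3.2,fy=3.2,interpolation=cv2.INTER_CUBIC); W[:a.shape[0],i*400:i*400+a.shape[1]]=a[:,:400]; print(n,o)
cv2.imwrite('pics/held.png',W)
E
```

```text
[ 0.5022 -0.1195  0.1751] 0.02230295634316958 [-0.3624  0.0947 -2.4585]
scene [252 108]
top [316 189]
```

View pics/held.png

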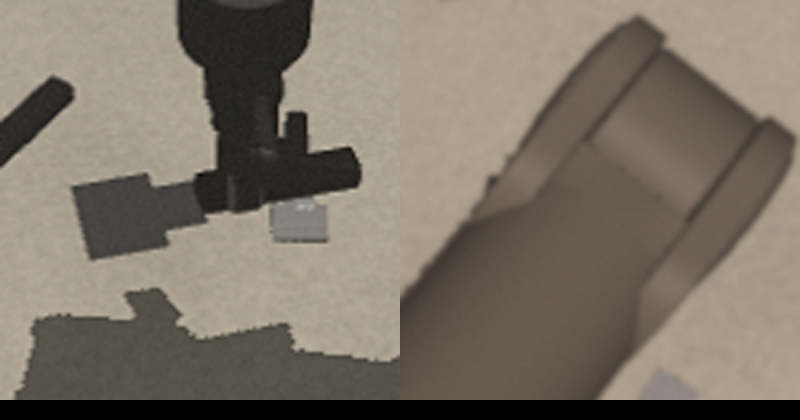

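Scraper B is held level, blade at (73-168,175-259) in the scene crop. Next I check its pose in the grip by projection.

```bash
python3 - <<'E'
from m import *
c=cams.get_image('scene'); s=telemetry.sense(); P=s['position']
obs=np.array([[73,187],[148,175],[168,245],[92,259]])/3.2+[252,108]
M=np.array([[.09,-.03,.004],[.09,.03,.004],[.04,-.03,.004],[.04,.03,.004]])
def pose(p): return RM([p[3] if len(p)>3 else 0,0,p[2]]),np.array([P[0],P[1],P[2]])
def pr(q): # scraper x at TCP, underside depth, yaw offset
    R=RM([0,0,s['ee_rot'][2]+q[2]]); return px(c,(M-[q[0],q[3],-q[1]])@R.T+P)
q0=[-.0134,.0159,0,0]; u=pr(q0); print(u); print(obs)
idx=[min(range(4),key=lambda j:np.linalg.norm(u[i]-obs[j])) for i in range(4)]; print(idx)
f=lambda q:np.r_[(pr(q)-obs[idx]).ravel(),(np.array(q)-q0)/[.004,.003,.05,.002]*.5]
r=least_squares(f,q0); print(r.x,f(r.x))
print([ (round(d['conf'],2),d['uv']) for d in models.spot_point('scraper_tip','scene')], px(c,np.array([[.09,0,.004]]-np.array([q0[0],0,-q0[1]]))@RM([0,0,s['ee_rot'][2]]).T+P))
E
```

```text
[[273.5709 155.9345]
 [279.2688 178.1543]
 [298.3681 151.7482]
 [304.9589 173.6384]]
[[274.8125 166.4375]
 [298.25   162.6875]
 [304.5    184.5625]
 [280.75   188.9375]]
[0, 3, 1, 2]
[-0.0157 -0.0024  0.0304 -0.008 ] [-1.0067  0.2224 -0.3456 -0.0176 -0.0263 -0.7992  1.168  -0.781  -0.2867
 -3.0531  0.3044 -2.0113]
[(0.68, [439.0, 255.7]), (0.61, [348.1, 181.5])] [[276.3645 166.8339]]
```

Call:
{"fn": "servo_tool", "kwargs": {
  "plan": [
    {"dx": -0.005,"dy": -0.0455,"dz": 0,"turn": 0},
    {"dx": -0.005,"dy": -0.0455,"dz": 0,"turn": 0},
    {"dx": -0.005,"dy": -0.0455,"dz": 0,"turn": 0},
    {"dx": -0.005,"dy": -0.0455,"dz": 0,"turn": 0},
    {"dx": -0.005,"dy": -0.0455,"dz": 0,"turn": 0},
    {"dx": -0.005,"dy": -0.0455,"dz": 0,"turn": 0},
    {"dx": -0.005,"dy": -0.0455,"dz": 0,"turn": 0},
    {"dx": -0.005,"dy": -0.0455,"dz": 0,"turn": 0}
  ]
}}

```text
time: 12.55
position: [0.583, 0.2393, 0.1724]
ee_rot: [3.14, 0.002, -0.334]
force: [1.0, -0.7, -1.2]
opening: 0.0224
grip_force: 60.3
```

Call:
{"fn": "servo_tool", "kwargs": {
  "plan": [
    {"dx": 0,"dy": 0,"dz": 0,"turn": -0.133},
    {"dx": 0,"dy": 0,"dz": 0,"turn": -0.133},
    {"dx": 0,"dy": 0,"dz": 0,"turn": -0.133},
    {"dx": 0,"dy": 0,"dz": 0,"turn": -0.133},
    {"dx": 0,"dy": 0,"dz": 0,"turn": -0.133},
    {"dx": 0,"dy": 0,"dz": 0,"turn": -0.133},
    {"dx": 0,"dy": 0,"dz": 0,"turn": -0.133},
    {"dx": 0,"dy": 0,"dz": 0,"turn": -0.133}
  ]
}}

```text
time: 13.35
position: [0.5828, 0.237, 0.1723]
ee_rot: [-3.141, 0.003, 0.735]
force: [0.0, -0.1, -0.7]
opening: 0.0224
grip_force: 60.2
```

Call:
{"fn": "servo_tool", "kwargs": {
  "plan": [
    {"dx": 0,"dy": 0,"dz": 0,"turn": -0.133},
    {"dx": 0,"dy": 0,"dz": 0,"turn": -0.133},
    {"dx": 0,"dy": 0,"dz": 0,"turn": -0.133},
    {"dx": 0,"dy": 0,"dz": 0,"turn": -0.133},
    {"dx": 0,"dy": 0,"dz": 0,"turn": -0.133},
    {"dx": 0,"dy": 0,"dz": 0,"turn": -0.133},
    {"dx": 0,"dy": 0,"dz": 0,"turn": -0.133},
    {"dx": 0,"dy": 0,"dz": 0,"turn": 0}
  ]
}}

```text
time: 14.15
position: [0.5828, 0.237, 0.1725]
ee_rot: [-3.138, 0.001, 1.66]
force: [0.9, 0.6, -1.7]
opening: 0.0228
grip_force: 60.2
```

```bash
python3 - <<'E'
from m import *
c=cams.get_image('scene'); P=np.array([.5022,-.1195,.1751])
obs=(np.array([[73,187],[92,259],[148,175],[168,245]])-1.1)/3.2+[252,108]
M=np.array([[.09,-.03,.004],[.09,.03,.004],[.04,-.03,.004],[.04,.03,.004]])
def pr(q): return px(c,((M-[q[0],q[3],0])@RM([q[4],q[5],0]).T-[0,0,q[1]])@RM([0,0,-.334+q[2]]).T+P)
q0=np.array([-.0134,.0159,0,0,0,0]); print(pr(q0)-obs)
f=lambda q:np.r_[(pr(q)-obs).ravel(),(q-q0)/[.004,.004,.05,.002,.1,.1]*.4]
r=least_squares(f,q0); print(r.x,f(r.x)[:8])
# now: fit with the mask at the current pose
s=telemetry.sense(); print(s['time'])
im=c['img']; P=s['position']; u=px(c,[P])[0].astype(int); o=np.array([u[0]-80,u[1]-100]); W=cv2.resize(im[o[1]:o[1]+190,o[0]:o[0]+200],None,fx=3,fy=3,interpolation=cv2.INTER_CUBIC)
q=r.x; R=RM([0,0,s['ee_rot'][2]+q[2]])@RM([q[4],q[5],0]); T=P-RM([0,0,s['ee_rot'][2]+q[2]])@[0,0,q[1]]
for b in [rect(-.09,.015,-.012,.012,.018),rect(.04,.09,-.03,.03,.004)]: line(W,c,(b-[q[0],q[3],0])@R.T+T,o,3,(0,255,0))
cv2.imwrite('pics/held2.png',W[:600,:600]); print(o)
E
```

```text
[[-0.6419  0.1154]
 [-1.0063 -0.3441]
 [ 0.1092 -0.2987]
 [ 0.2774 -0.4515]]
[-0.0128  0.0178  0.0037  0.0004 -0.0163 -0.0111] [-0.381   0.1514 -0.5994 -0.0081  0.3494 -0.138   0.6354  0.0025]
14.2
[327 224]
```

View pics/held2.png

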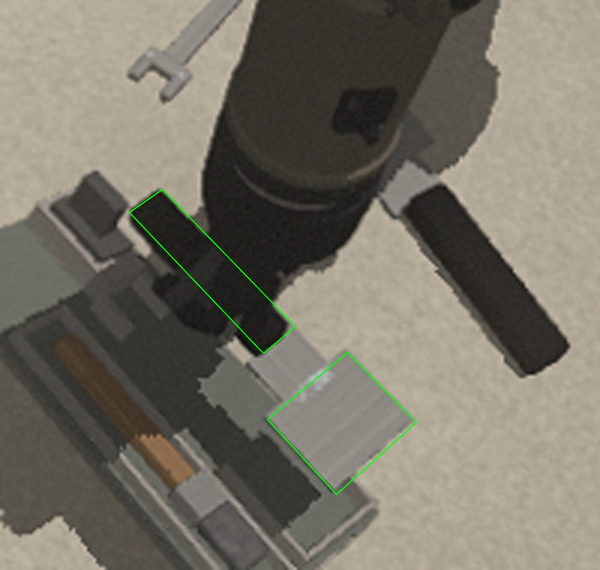

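Call:
{"fn": "servo_tool", "kwargs": {
  "plan": [
    {"dx": 0.0014,"dy": 0.0026,"dz": 0.03,"turn": 0},
    {"dx": 0,"dy": 0,"dz": 0.03,"turn": 0},
    {"dx": 0,"dy": 0,"dz": 0.02,"turn": 0},
    {"dx": 0,"dy": 0,"dz": 0.008,"turn": 0},
    {"dx": 0,"dy": 0,"dz": 0,"turn": 0},
    {"dx": 0,"dy": 0,"dz": 0,"turn": 0}
  ],
  "newtons": 30
}}

```text
time: 14.8
position: [0.5867, 0.2389, 0.087]
ee_rot: [3.141, 0.0, 1.66]
force: [-1.6, -0.5, -2.9]
opening: 0.0226
grip_force: 60.0
```

Call:
{"fn": "servo_tool", "kwargs": {
  "plan": [
    {"dx": 0,"dy": 0,"dz": 0.002,"turn": 0},
    {"dx": 0,"dy": 0,"dz": 0.001,"turn": 0},
    {"dx": 0,"dy": 0,"dz": 0,"turn": 0}
  ]
}}

```text
time: 15.1
position: [0.5868, 0.2392, 0.0841]
ee_rot: [3.14, -0.001, 1.661]
force: [-0.0, 0.9, -1.4]
opening: 0.0226
grip_force: 60.3
```

Call:
{"fn": "servo_tool", "kwargs": {
  "plan": [
    {"dx": 0,"dy": -0.0015,"dz": 0.002,"turn": 0},
    {"dx": 0,"dy": 0,"dz": 0.002,"turn": 0},
    {"dx": 0,"dy": 0,"dz": 0,"turn": 0}
  ]
}}

```text
time: 15.4
position: [0.5843, 0.2389, 0.079]
ee_rot: [-3.141, -0.0, 1.661]
force: [-0.2, 0.3, -2.3]
opening: 0.022
grip_force: 60.3
```

Call:
{"fn": "servo_tool", "kwargs": {
  "plan": [
    {"dx": 0,"dy": 0,"dz": 0.001,"turn": 0},
    {"dx": 0,"dy": 0,"dz": 0.001,"turn": 0},
    {"dx": 0,"dy": 0,"dz": 0,"turn": 0}
  ]
}}

```text
time: 15.7
position: [0.5848, 0.2388, 0.0775]
ee_rot: [3.141, -0.0, 1.661]
force: [-1.4, 0.1, 0.3]
opening: 0.0225
grip_force: 60.5
```

Call:
{"fn": "servo_tool", "kwargs": {
  "plan": [
    {"dx": 0,"dy": 0,"dz": 0.001,"turn": 0},
    {"dx": 0,"dy": 0,"dz": 0,"turn": 0},
    {"dx": 0,"dy": 0,"dz": 0,"turn": 0}
  ]
}}

```text
time: 16.0
position: [0.5849, 0.2388, 0.0769]
ee_rot: [3.141, -0.0, 1.661]
force: [-2.3, -0.7, 3.1]
opening: 0.0219
grip_force: 60.8
```

Call:
{"fn": "servo_tool", "kwargs": {
  "plan": [
    {"dx": 0,"dy": 0,"dz": 0.001,"turn": 0},
    {"dx": 0,"dy": 0,"dz": 0,"turn": 0},
    {"dx": 0,"dy": 0,"dz": 0,"turn": 0}
  ]
}}

```text
time: 16.3
position: [0.585, 0.2387, 0.0762]
ee_rot: [3.141, -0.0, 1.661]
force: [-4.0, -2.8, 6.5]
opening: 0.0223
grip_force: 61.2
```

The blade's uphill edge is touching (6 N). I open gently so the handle can roll onto the slope.

Call:
{"fn": "servo_tool", "kwargs": {
  "plan": [
    {"dx": 0,"dy": 0,"dz": 0,"turn": 0},
    {"dx": 0,"dy": 0,"dz": 0,"turn": 0},
    {"dx": 0,"dy": 0,"dz": 0,"turn": 0}
  ],
  "grip": 0.0235,
  "newtons": 20
}}

```text
time: 16.6
position: [0.5847, 0.2385, 0.075]
ee_rot: [-3.142, 0.001, 1.661]
force: [-0.2, -1.9, 1.1]
opening: 0.0236
grip_force: 16.4
```

Call:
{"fn": "servo_tool", "kwargs": {
  "plan": [
    {"dx": 0,"dy": 0,"dz": 0,"turn": 0},
    {"dx": 0,"dy": 0,"dz": 0,"turn": 0}
  ],
  "grip": 0.0255
}}

```text
time: 16.8
position: [0.5838, 0.2392, 0.0745]
ee_rot: [-3.14, 0.0, 1.661]
force: [-1.3, 0.1, 0.2]
opening: 0.0255
grip_force: 0.6
```

Call:
{"fn": "servo_tool", "kwargs": {
  "plan": [
    {"dx": 0,"dy": 0,"dz": 0,"turn": 0},
    {"dx": 0,"dy": 0,"dz": 0,"turn": 0}
  ],
  "grip": 0.0275
}}

```text
time: 17.0
position: [0.5841, 0.2393, 0.0749]
ee_rot: [-3.14, -0.0, 1.661]
force: [-1.0, 0.6, -1.0]
opening: 0.0273
grip_force: 0.8
```

Call:
{"fn": "servo_tool", "kwargs": {
  "plan": [
    {"dx": 0,"dy": 0,"dz": 0,"turn": 0},
    {"dx": 0,"dy": 0,"dz": 0,"turn": 0}
  ],
  "grip": 0.03
}}

```text
time: 17.2
position: [0.5855, 0.239, 0.0757]
ee_rot: [3.14, -0.0, 1.661]
force: [0.3, 0.5, 0.5]
opening: 0.03
grip_force: 0.0
```

Call:
{"fn": "servo_tool", "kwargs": {
  "plan": [
    {"dx": 0,"dy": 0,"dz": 0,"turn": 0},
    {"dx": 0,"dy": 0,"dz": 0,"turn": 0}
  ],
  "grip": 0.033
}}

```text
time: 17.4
position: [0.5851, 0.2389, 0.0757]
ee_rot: [3.14, -0.0, 1.661]
force: [-0.0, 0.2, -0.4]
opening: 0.0333
grip_force: 0.0
```

Call:
{"fn": "servo_tool", "kwargs": {
  "plan": [
    {"dx": 0,"dy": -0.001,"dz": -0.003,"turn": 0},
    {"dx": 0,"dy": -0.001,"dz": -0.003,"turn": 0},
    {"dx": 0,"dy": 0,"dz": 0,"turn": 0}
  ],
  "grip": 0.042
}}

```text
time: 17.7
position: [0.583, 0.2388, 0.0821]
ee_rot: [3.14, -0.0, 1.661]
force: [0.5, -0.1, 0.1]
opening: 0.0418
grip_force: 0.0
```

Call:
{"fn": "servo_tool", "kwargs": {
  "plan": [
    {"dx": 0,"dy": 0,"dz": -0.01,"turn": 0},
    {"dx": 0,"dy": 0,"dz": -0.03,"turn": 0},
    {"dx": 0,"dy": 0,"dz": -0.04,"turn": 0},
    {"dx": -0.02,"dy": -0.04,"dz": -0.02,"turn": 0},
    {"dx": -0.02,"dy": -0.045,"dz": 0,"turn": 0},
    {"dx": -0.02,"dy": -0.045,"dz": 0,"turn": 0},
    {"dx": -0.02,"dy": -0.04,"dz": 0,"turn": 0}
  ]
}}

```text
time: 18.4
position: [0.4188, 0.1426, 0.1816]
ee_rot: [-3.141, -0.001, 1.661]
force: [0.2, 0.6, 2.0]
opening: 0.0421
grip_force: 0.0
```

```bash
cat > fitbay.py <<'E'
from m import *
def run(name,view=True):
    R,t=bayT([.5889,.2520,.089]); ms=[];C={}
    for n in ['scene','top']:
        c=C[n]=cams.get_image(n); u=px(c,[R@np.array([0,-.03,.015])+t])[0].astype(int)
        k=[d for d in models.trace('scraper',n) if d['mask'][u[1]-2:u[1]+3,u[0]-2:u[0]+3].any()]
        if k: ms.append((c,big(k[0]['mask']))); print(n,k[0]['conf'],k[0]['extent'])
    Y=RM([0,0,np.pi/2])
    def pose(p): return R@Y@RM([p[3],0,p[2]]), R@np.array([p[0],p[1],0])+t
    f=lambda p:-sum((lambda r:(r&m).sum()/(r|m).sum())(render(c,*pose(p))) for c,m in ms)+.3*p[3]**2
    for M in [[a] for a in ms]+[ms]:
        g=lambda p:-sum((lambda r:(r&m).sum()/(r|m).sum())(render(c,*pose(p))) for c,m in M)+.3*p[3]**2
        s=minimize(g,[0,0,0,0],method='Nelder-Mead',options=dict(initial_simplex=np.array([[0,0,0,0],[.005,0,0,0],[0,.005,0,0],[0,0,.1,0],[0,0,0,.1]])))
        print('bay x,y,yaw,roll',s.x,s.fun)
    c=C['scene']; o=np.array((300,270)); im=cv2.resize(c['img'][270:435,300:455],None,fx=3.6,fy=3.6,interpolation=cv2.INTER_CUBIC)
    q=s.x if ms else [0,0,0,0]; Rs,ts=pose(q)
    raw=im.copy()
    for b in [rect(-.09,.015,-.012,.012,.018),rect(.04,.09,-.03,.03,.004)]: line(im,c,b@Rs.T+ts,o,3.6,(0,255,0))
    cv2.imwrite(name,im)
E
python3 -c "
import fitbay; fitbay.run('pics/placed.png')
from m import *; s=telemetry.sense(); print(s['time'],s['position'],s['opening'])
for n in ['scene','top']: print([(round(d['conf'],2),np.round(d['uv'],1).tolist()) for d in models.spot_point('keeper_fin',n)])"
```

```text
scene 0.69 [364.4, 318.8, 82.5, 84.4]
top 0.67 [162.1, 227.8, 80.6, 25.6]
bay x,y,yaw,roll [-0.0028 -0.0012  0.0235 -0.0614] -0.9020677661970086
bay x,y,yaw,roll [-0.0051  0.0006 -0.0085  0.0345] -0.9468540618001076
bay x,y,yaw,roll [-0.0052  0.0005 -0.0065  0.021 ] -1.801584923933801
18.6 [0.42   0.1436 0.182 ] 0.04164492522917196
[(0.97, [363.7, 284.7])]
[(0.73, [262.3, 233.0])]
```

View pics/placed.png

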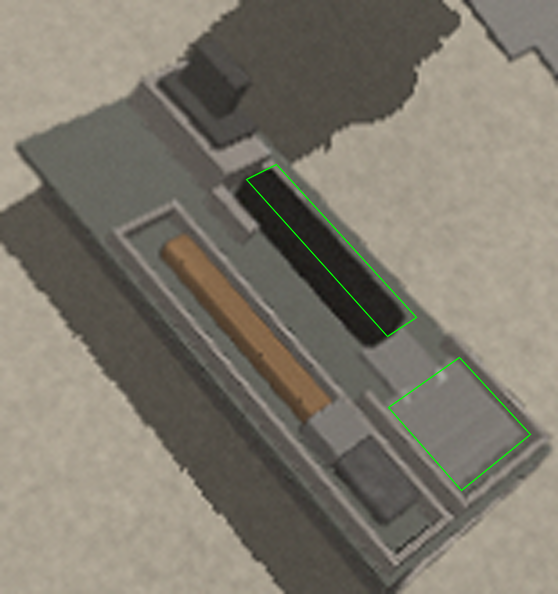

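Scraper lies flat: blade inside the pocket walls (388-530,357-490), handle between the end blocks at (260,175), bay x ≈ -4 mm, y ≈ 0. Next the keeper: locate the fin.

```bash
python3 - <<'E'
from m import *
R,t=bayT([.5889,.2520,.089]); obs=[]
for k in range(3):
  for n in ['scene','top']:
    c=cams.get_image(n); g=px(c,[R@np.array([0,-.138,.056])+t])[0]
    for d in models.spot_point('keeper_fin',n):
        if np.linalg.norm(g-d['uv'])<9: obs.append((c,np.array(d['uv']),n)); print(n,d['uv'],g); break
f=lambda p:np.concatenate([px(c,[R@np.array([p[1],p[0],.056])+t])[0]-uv for c,uv,n in obs])
for sel in (0,1):
    s=least_squares(f,[-.138,0],loss='soft_l1'); print(s.x)
y=s.x[0]
# push pose: finger front at rear face; pad half-width .011
for yy in (y-.016-.011-.012, y-.016-.011, y-.016-.011+.05):
    p=R@np.array([0,yy,.042])+t; print(yy,p)
S=telemetry.sense(); print(S['position'],S['ee_rot'],S['time'])
E
```

```text
scene [361.3, 285.9] [361.6519 286.2579]
top [260.3, 233.7] [261.554  235.0277]
scene [363.0, 284.4] [361.6519 286.2579]
top [259.2, 232.6] [261.554  235.0277]
scene [366.6, 284.5] [361.6519 286.2579]
top [260.8, 233.3] [261.554  235.0277]
[-0.1365  0.0019]
[-0.1365  0.0019]
-0.17548855964387422 [0.5862 0.0756 0.0877]
-0.1634885596438742 [0.5851 0.0875 0.0877]
-0.1134885596438742 [0.5806 0.1373 0.0877]
[0.4206 0.1437 0.1812] [-3.1416  0.0002  1.6608] 19.3
```

Call:
{"fn": "servo_tool", "kwargs": {
  "plan": [
    {"dx": -0.023,"dy": 0.0397,"dz": 0,"turn": 0},
    {"dx": -0.023,"dy": 0.0397,"dz": 0,"turn": 0},
    {"dx": -0.023,"dy": 0.0397,"dz": 0,"turn": 0},
    {"dx": -0.023,"dy": 0.0397,"dz": 0,"turn": 0},
    {"dx": 0,"dy": 0,"dz": 0.02,"turn": 0},
    {"dx": 0,"dy": 0,"dz": 0.02,"turn": 0}
  ],
  "grip": 0.0
}}

```text
time: 19.9
position: [0.5888, 0.0643, 0.1409]
ee_rot: [3.14, 0.002, 1.658]
force: [-0.7, 0.2, -0.7]
opening: 0.0003
grip_force: 0.0
```

Call:
{"fn": "servo_tool", "kwargs": {
  "plan": [
    {"dx": 0,"dy": 0,"dz": 0.02,"turn": 0},
    {"dx": 0,"dy": 0,"dz": 0.015,"turn": 0},
    {"dx": 0,"dy": 0,"dz": 0.006,"turn": 0},
    {"dx": 0,"dy": 0,"dz": 0,"turn": 0}
  ]
}}

```text
time: 20.3
position: [0.5864, 0.0666, 0.0996]
ee_rot: [-3.14, 0.0, 1.661]
force: [0.3, -0.0, 1.4]
opening: 0.0004
grip_force: 0.0
```

Call:
{"fn": "servo_tool", "kwargs": {
  "plan": [
    {"dx": 0.006,"dy": 0,"dz": 0,"turn": 0},
    {"dx": 0.006,"dy": 0,"dz": 0,"turn": 0},
    {"dx": 0.005,"dy": 0,"dz": 0,"turn": 0},
    {"dx": 0.005,"dy": 0,"dz": 0,"turn": 0},
    {"dx": 0.005,"dy": 0,"dz": 0,"turn": 0}
  ]
}}

```text
time: 20.8
position: [0.5849, 0.0932, 0.1009]
ee_rot: [3.14, 0.001, 1.661]
force: [0.1, -2.1, 0.2]
opening: -0.0002
grip_force: 0.8
```

Call:
{"fn": "servo_tool", "kwargs": {
  "plan": [
    {"dx": 0.005,"dy": 0,"dz": 0,"turn": 0},
    {"dx": 0.005,"dy": 0,"dz": 0,"turn": 0},
    {"dx": 0.005,"dy": 0,"dz": 0,"turn": 0},
    {"dx": 0.005,"dy": 0,"dz": 0,"turn": 0}
  ]
}}

```text
time: 21.2
position: [0.583, 0.1134, 0.1004]
ee_rot: [3.141, 0.0, 1.661]
force: [1.6, -0.8, 0.7]
opening: -0.0
grip_force: 0.8
```

Call:
{"fn": "servo_tool", "kwargs": {
  "plan": [
    {"dx": 0.004,"dy": 0,"dz": 0,"turn": 0},
    {"dx": 0.004,"dy": 0,"dz": 0,"turn": 0},
    {"dx": 0.004,"dy": 0,"dz": 0,"turn": 0}
  ]
}}

```text
time: 21.5
position: [0.5818, 0.1254, 0.1003]
ee_rot: [3.141, 0.0, 1.661]
force: [1.2, -1.6, 1.2]
opening: 0.0002
grip_force: 0.8
```

Call:
{"fn": "servo_tool", "kwargs": {
  "plan": [
    {"dx": 0.003,"dy": 0,"dz": 0,"turn": 0},
    {"dx": 0.002,"dy": 0,"dz": 0,"turn": 0},
    {"dx": 0,"dy": 0,"dz": 0,"turn": 0}
  ]
}}

```text
time: 21.8
position: [0.5813, 0.1294, 0.1003]
ee_rot: [3.142, 0.001, 1.66]
force: [1.0, -2.5, 0.4]
opening: 0.0001
grip_force: 1.4
```

Call:
{"fn": "servo_tool", "kwargs": {
  "plan": [
    {"dx": 0.002,"dy": 0,"dz": 0,"turn": 0},
    {"dx": 0.001,"dy": 0,"dz": 0,"turn": 0},
    {"dx": 0,"dy": 0,"dz": 0,"turn": 0}
  ]
}}

```text
time: 22.1
position: [0.5813, 0.1295, 0.1004]
ee_rot: [3.141, 0.005, 1.658]
force: [1.0, -5.6, -0.3]
opening: 0.0
grip_force: 3.2
```

Call:
{"fn": "servo_tool", "kwargs": {
  "plan": [
    {"dx": 0.002,"dy": 0,"dz": 0,"turn": 0},
    {"dx": 0,"dy": 0,"dz": 0,"turn": 0}
  ]
}}

```text
time: 22.3
position: [0.5812, 0.1296, 0.1004]
ee_rot: [3.142, 0.007, 1.657]
force: [1.1, -8.6, 0.2]
opening: -0.0001
grip_force: 4.3
```

Firm stop at y = 0.1295, about 42 mm of travel. I back off and check.

Call:
{"fn": "servo_tool", "kwargs": {
  "plan": [
    {"dx": -0.01,"dy": 0,"dz": 0,"turn": 0},
    {"dx": -0.015,"dy": 0,"dz": 0,"turn": 0},
    {"dx": 0,"dy": 0,"dz": -0.04,"turn": 0},
    {"dx": 0,"dy": 0,"dz": -0.04,"turn": 0},
    {"dx": 0,"dy": -0.045,"dz": 0,"turn": 0},
    {"dx": 0,"dy": -0.045,"dz": 0,"turn": 0},
    {"dx": 0,"dy": -0.045,"dz": 0,"turn": 0},
    {"dx": 0,"dy": 0,"dz": 0,"turn": 0}
  ]
}}

```text
time: 23.1
position: [0.4391, 0.0978, 0.1775]
ee_rot: [-3.128, -0.006, 1.662]
force: [-0.1, -0.4, -0.2]
opening: -0.0001
grip_force: 0.0
```

```bash
python3 - <<'E'
import fitbay; fitbay.run('pics/final.png')
from m import *
R,t=bayT([.5889,.2520,.089])
for n in ['scene','top']:
    c=cams.get_image(n)
    for d in models.spot_point('keeper_fin',n):
        s=least_squares(lambda p:px(c,[R@np.array([p[0],p[1],.056])+t])[0]-d['uv'],[0,-.1]); print(n,round(d['conf'],2),s.x)
s=telemetry.sense(); print(s['time'],s['position'],s['force'])
E
```

```text
scene 0.62 [367.6, 321.5, 77.3, 80.5]
top 0.72 [161.1, 229.4, 70.4, 23.6]
bay x,y,yaw,roll [-0.0036 -0.0025  0.0172 -0.0868] -0.8422177355824687
bay x,y,yaw,roll [-0.0051  0.0004 -0.0079  0.0712] -0.8314538928880655
bay x,y,yaw,roll [-0.0043  0.0005 -0.001   0.0251] -1.6267156817078483
scene 0.67 [-0.012  -0.1031]
scene 0.47 [-0.2159 -0.2341]
top 0.84 [ 0.002  -0.0964]
23.5 [0.4499 0.0979 0.1805] [-0.0801 -0.2729 -0.0852]
```

View pics/final.png

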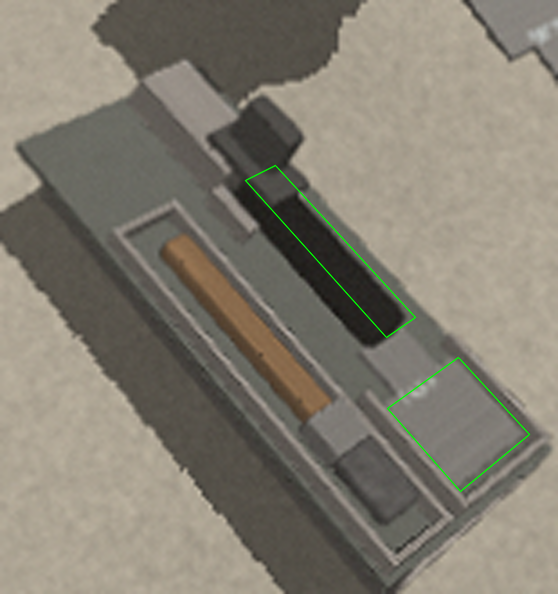

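The keeper plate covers the handle's end around (275,185), and the scraper hasn't moved. One last overlay to check the plate's leading edge against joint 0.045 (red) and 0.037 (yellow).

```bash
python3 - <<'E'
from m import *
R,t=bayT([.5889,.2520,.089]); W=[]
for n,o,w,h in [('scene',(345,285),50,50),('top',(220,215),50,50)]:
    c=cams.get_image(n); k=8; im=cv2.resize(c['img'][o[1]:o[1]+h,o[0]:o[0]+w],None,fx=k,fy=k,interpolation=cv2.INTER_CUBIC)
    for q,col in [(.045,(0,0,255)),(.037,(0,255,255))]: line(im,c,np.array([[-.015,-.112+q,.029],[.015,-.112+q,.029]])@R.T+t,np.array(o),k,col)
    W.append(im)
cv2.imwrite('pics/kc.png',np.hstack(W))
E
```

```text
(no output)
```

View pics/kc.png

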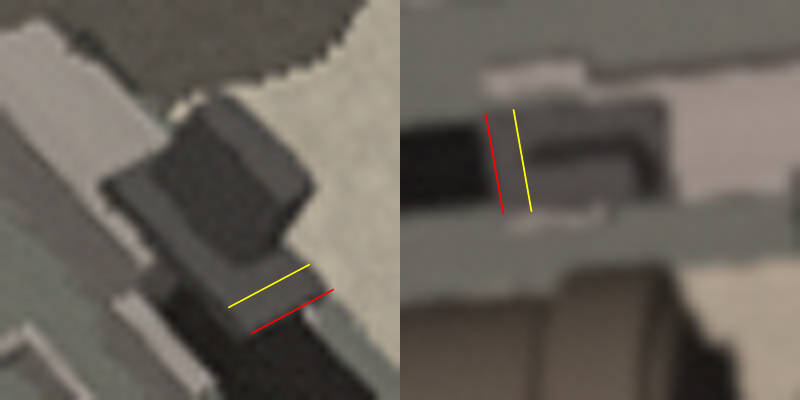

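The plate's leading edge coincides with the red line (joint ≈ 0.045) in both views, so the keeper is home and the arm is clear.

```bash
python3 -c "
from cell import sign_off; print(sign_off())"
```

```text
the job is handed in; nothing more can be done
None
```

The scraper lies flat and released in the lower compartment, blade in the wide pocket, the keeper is fully home over its handle end by the camera check, and the job is handed in; sign-off returned no verdict.

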